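# Move a washed bearing from the draining stand to the checking stand with a lifter

### The arm

A 6-joint arm with a two-finger parallel gripper is mounted at the origin on a cart in front of the work surface, level with it; the furniture and walls round the work are solid. World frame = base frame: x ahead of the robot, y to its left, z up, the work surface at z = 0. Lengths are in m, angles in degrees, forces in N, time in s.
With the tool pointing down it reaches from about 0.4 to 0.825 m from the base axis. Payload 7 kg.
Tool frame: the origin (TCP) lies at the very end of the fingers, on their centre line; the grasp point (between the pads) lies 19 mm behind it; z points along the fingers, y is the direction in which the jaws open and shut (so a half turn about z gives the same grasp; the last joint's range is limited). The gripper opens to 88 mm and grips with 3 to 60 N. Pads are 19 mm wide; open, the fingers measure 130 mm over their backs; the gripper's body (78 mm by 193 mm) begins 47 mm behind the grasp point.
Start: joints at [-52.936, 20.546, 0.682, 0, -70.136, -16.507], TCP at [0.237, -0.632, 0.227] pointing down, gripper open.
Joint ranges: [-176.03, 176.03], [-82.01, 121.73], [-58.28, 71.71], [-173.87, 95.51], [-174.79, -0.11], [-173.66, 173.66]. Speed limits (degrees/s): [136.94, 136.94, 172.46, 180, 180, 180].

### API

Orientations are given as [roll, pitch, yaw] about the fixed x, y, z axes, in that order (R = Rz(yaw) Ry(pitch) Rx(roll)).
In Python, from plant import ctrl gives the robot as it stands.
- The arm moves only by the tool move_arm, never from a script. Its argument "increments" is a list of rows, each a list of 2 entries, a list of its own where there are three numbers: the shift along the world's x, y, z in mm, then the turn about the world's z in rad. A call has exactly 8 rows; each row shifts and turns the pose as measured when the row begins; what a row does not reach is not made up. A row lasts 1/10 s, in which the tool goes at most 50 mm and 8.59 degrees, less where a joint would pass 70% of its speed; a pose out of reach is approached as far as the arm can. A call with a gripper value outside its range is refused whole. "jaw" is the gripper command: -1 is shut, 1 is fully open, values between are in proportion, set as the call begins (left out, the last holds). The fingers move at their own pace and stop on an object; the grip force is fixed at half the most. Time passes only in rows, so rows that do not move let the fingers close, or fill a call up. It gives the time, the measured TCP pose, the force and the opening at its end, in the units of the state.
- ctrl.get_obs(): the state, without advancing time (a new reading comes with each control period).
- ctrl.snapshot(name): name is "scene" or "side" or "wrist"; returns a dict with "color" (480x640x3 uint8, red, green, blue), "fx", "fy", "cx", "cy" (pixels), "R" (3x3) and "t" (3): a world point X has camera coordinates R X + t. Camera axes: x right, y down, z forward; pixel columns grow to the right and rows downward; lengths in m; the calibration is good to about 2 mm. The wrist camera is an equidistant fisheye: a pixel r from the principal point sees the ray r / f radians off the axis. A picture is of the moment at which its call begins. There is no depth.
- ctrl.close_job(): hands the job in, once; it reports no verdict.
The state is a dict: "clock": time; "joint_pos": joint angles; "qvel": joint speeds; "tau": joint torques, N m; "tool_pos": TCP position; "orientation": TCP orientation; "force": force on the tool from outside, world axes, zero at the start; "moment": the same for the moment, N m; "opening": finger opening in m.
Only numpy, scipy, OpenCV 4.12 (cv2) and the standard library are available. Lean on these libraries where they do the work, as an engineer would, in place of code of your own. Each camera call takes 0.05 s, during which the arm holds its last target.

### The job

The washed ball bearing is draining on the yellow stand. Take the lifter by its upright handle, slide its blade under the bearing between the two rails, lift the bearing off and carry it level to the empty blue stand; lower it onto the middle of the blue rails, draw the blade right out and stand the lifter on the bench again. Never touch the clean bearing with the gripper itself, and do not tip or drop it.

Things in the scene. Friction and masses are not known exactly. Their poses are not given: they have to be found in the camera images.
- bearing_center (a point): Grey steel ball bearing lying flat, a ring 84 mm across, 16 mm thick, with a 30 mm bore, 0.42 kg; the point is its centre, 8 mm above its underside. It lies across the two rails of the yellow stand.
- lifter_grip (a point): Lifter: spatula with an upright orange 24 x 24 mm handle, 128 mm tall, 0.2 kg, standing on its blade. Point: on the handle's axis, 90 mm above the blade's underside; bare handle 55 mm below to 34 mm above it. Steel blade 3 mm thick, 40 wide, reaches 100 mm ahead (+x) of the axis, 25 behind. A 28 mm square collar stops a bearing with its centre 56 mm ahead of the axis. +z is up.
- drain_stand_seat (a point): Yellow fixed sheet-steel stand, 80 mm long (x), 116 wide, 52 tall, holding the bearing. Two rubber-topped rails run along x, tops 45 mm above the bench, 60 mm gap between them, open at both ends and above; base plate below, its top 4 mm above the bench. Point: middle of the gap, at the rails' top height; +x runs along the rails, away from the robot.
- check_stand_seat (a point): Blue stand, fixed, same shape and size as the yellow one, empty at the start; the two may be either way round. The point is the middle of the gap at the height of the rails' tops (45 mm above the bench); +x points along the rails away from the robot. To the right of the stands a fixed red vice stands 0.28 m tall: pass above or clear of it.
Not all that is in view belongs to the job. What is shaped like the part that bears check_stand_seat but pink is not meant.

How it is judged (in metres and radians):
On the way:
1. the bearing is lifted clear of the yellow stand, lying on the lifter (height (world z) of bearing_center above 0.065 m and contact force between lifter and bearing above 1 N and contact force between drain_stand and bearing below 0.1 N), for 0.2 s.
At the end, for the whole second after the job is handed in: The bearing lies flat (0.1 rad) and still on both blue rails, centre within 20 mm of the stand's middle, 48 to 58 mm up. The lifter stands upright (0.15 rad), still, on the bench (grip 80 to 98 mm up), off the bearing: handle over 135 mm from its centre or over 70 mm beside the stand's middle (horizontal distance between bearing_center and check_stand_seat below 0.02 m and height (world z) of bearing_center between 0.048 and 0.058 m and angle between bearing_center's own z axis and vertical below 0.1 rad and linear speed of each of bearing, lifter below 0.02 m/s and contact force between lifter and bearing below 0.1 N and height (world z) of lifter_grip between 0.08 and 0.098 m and angle between lifter_grip's own z axis and vertical below 0.15 rad and (horizontal distance between lifter_grip and bearing_center above 0.135 m or y of lifter_grip in the frame of check_stand_seat above 0.07 m or y of lifter_grip in the frame of check_stand_seat below -0.07 m)); the robot touches nothing.
It fails at once if the gripper or arm touches the bearing (contact force between any of the fingers, the arm and bearing above 0.5 N).
It fails at once if the bearing is tipped more than 0.5 rad (angle between bearing_center's own z axis and vertical above 0.5 rad).
It fails at once if the bearing is dropped: its centre comes below 40 mm above the bench (height (world z) of bearing_center below 0.04 m).
It also fails if it takes over 67 s, if anything falls off the work surface, if the arm or the gripper's body presses on something with over 40 N, if the wrist force passes 120 N, or if a joint passes its speed limit or range.

## Working session

There is one attempt and no reset: what is moved stays moved. The work goes in short steps, Python scripts to look and compute and a tool call to move; the robot and the scene stay as the last step left them, time stands still between calls to the robot, and variables do not carry over. Pictures are saved under pics/ and viewed, and the job is handed in when it is done.

Besides the shell and the picture viewer there is one more tool, called as name(argument=value, ...) on one line, values as JSON. move_arm: Moves the arm, as the interface text tells. Its arguments: {"type":"object","properties":{"increments":{"type":"array","items":{"type":"array"}},"jaw":{"type":"number"}},"required":["increments"]}

```bash
mkdir -p pics; ls; cat > h.py <<'E'
import numpy as np, cv2, json
from plant import ctrl
def snap(n,name):
    s=ctrl.snapshot(n); cv2.imwrite(f'pics/{name}.png',cv2.cvtColor(np.asarray(s['color']),cv2.COLOR_RGB2BGR))
    c={k:np.asarray(s[k]).tolist() for k in ('fx','fy','cx','cy','R','t')}
    json.dump(c,open(f'pics/{name}.json','w')); return s
def ray(c,u,v,fish=False):
    R=np.array(c['R']);t=np.array(c['t'])
    x=(u-c['cx'])/c['fx'];y=(v-c['cy'])/c['fy']
    if fish:
        r=np.hypot(x,y); d=np.array([x/r*np.sin(r),y/r*np.sin(r),np.cos(r)]) if r>0 else np.array([0,0,1.])
    else: d=np.array([x,y,1.])
    return -R.T@t, R.T@d
def atz(name,u,v,z,fish=False):
    o,d=ray(json.load(open(f'pics/{name}.json')),u,v,fish); return o+d*(z-o[2])/d[2]
def proj(name,X):
    c=json.load(open(f'pics/{name}.json')); p=np.array(c['R'])@np.array(X)+np.array(c['t']); return c['fx']*p[0]/p[2]+c['cx'],c['fy']*p[1]/p[2]+c['cy']
def crop(name,u0,v0,u1,v1,f):
    im=cv2.imread(f'pics/{name}.png')[v0:v1,u0:u1]; cv2.imwrite(f'pics/{name}_c{u0}_{v0}.png',cv2.resize(im,None,fx=f,fy=f,interpolation=cv2.INTER_CUBIC))
E
python3 - <<'E'
from h import *
for n in('scene','side','wrist'): snap(n,n+'0'); c=json.load(open(f'pics/{n}0.json')); print(n,c)
print(ctrl.get_obs())
E
```

```text
pics
scene {'fx': 610.4383017180994, 'fy': 610.4383017180994, 'cx': 329.2501270895649, 'cy': 247.48016628664868, 'R': [[-0.6554659921385753, 0.7551873409159783, -0.007510876782856474], [0.6711743223938397, 0.5779295282318835, -0.4642439976530048], [-0.34625043264805216, -0.3093372601513226, -0.8856755034283775]], 't': [0.44183291993143675, -0.23149519086134096, 1.5116114971757006]}
side {'fx': 603.3576257260963, 'fy': 603.3576257260963, 'cx': 328.5499892680108, 'cy': 229.65054739548884, 'R': [[-0.7337936750577221, 0.6793723550211329, -0.00021372487269629017], [0.5197933407548903, 0.5612289157642834, -0.6440784012967035], [-0.4374491117286126, -0.4727317498783918, -0.7649594546802865]], 't': [0.4764457547655112, -0.14747480105923885, 1.4300570131180534]}
wrist {'fx': 371.64829954431775, 'fy': 371.64829954431775, 'cx': 320.5534470301752, 'cy': 244.61081156788396, 'R': [[-0.3517600228796098, 0.9360887855085207, 0.0016346097145931312], [0.9012719230292683, 0.3382038131124437, 0.2707897737273838], [0.2529304391781677, 0.09672624484278258, -0.9626371208798012]], 't': [0.6734621789397331, -0.034201313602914146, 0.39010007513859823]}
{'clock': 0.15, 'joint_pos': array([-5.29330940e+01,  2.05813016e+01,  6.45603111e-01, -1.44811177e-02,
       -7.01388591e+01, -1.65064395e+01]), 'qvel': array([ 0.05938293, -0.08093763,  0.06060386,  0.11158666,  0.10041711,
        0.13976641]), 'tau': array([-1.15838033e-03, -5.83276820e+01,  2.93292063e+01,  7.00124234e+00,
        8.81296262e-03, -1.22170604e-04]), 'tool_pos': array([ 0.23688211, -0.63165119,  0.22584469]), 'orientation': array([ 1.79924647e+02, -8.13138301e-03, -1.59444457e+02]), 'force': array([ 0.87668843,  0.54696036, -0.03702128]), 'moment': array([-0.01532629,  0.00580473, -0.00355579]), 'opening': 0.08781628198641511}
```

View pics/scene0.png

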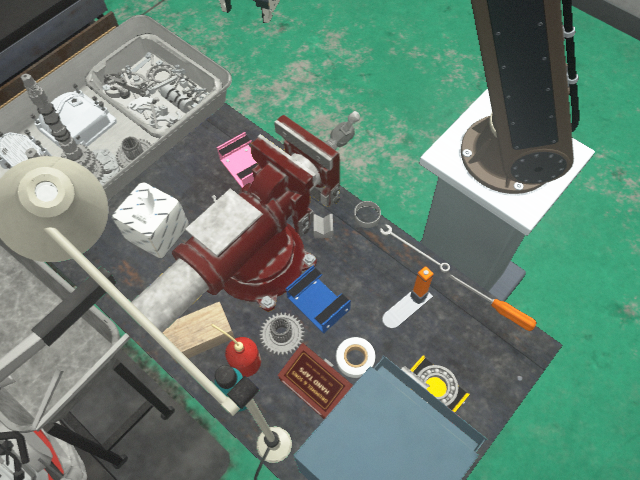

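View pics/side0.png

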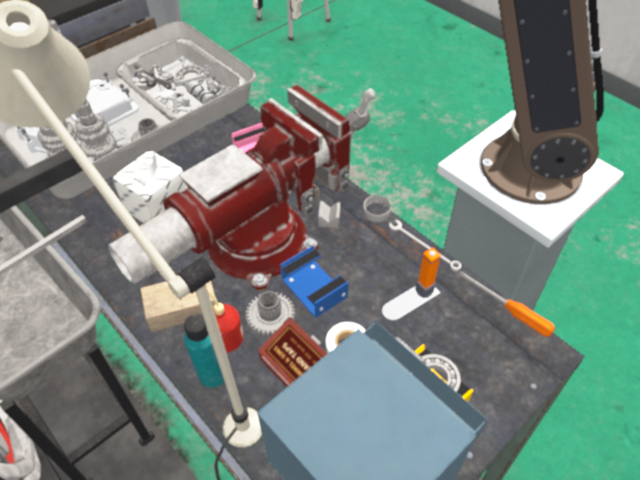

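View pics/wrist0.png

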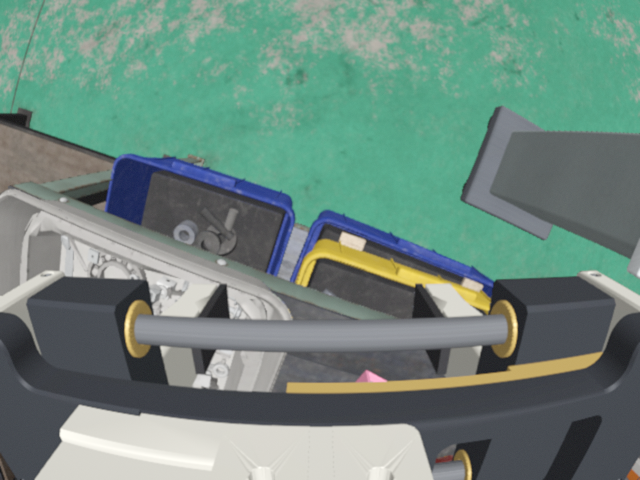

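The scene shows the lifter (handle ~(424,280), blade tip ~(390,322)), the blue stand ~(318,300), and the yellow stand with the bearing ~(437,386), partly hidden by a grey box. Next I'll enlarge those areas.

```bash
python3 - <<'E'
from h import *
crop('scene0',370,250,530,430,4) if 0 else None
crop('scene0',360,250,500,420,3.5) if 0 else None
crop('scene0',360,255,500,355,5);crop('scene0',370,340,510,430,5);crop('scene0',260,240,400,340,5)
crop('side0',370,230,510,330,5);crop('side0',370,330,510,420,5)
for n in('scene0','side0'):
    c=json.load(open(f'pics/{n}.json')); print(-np.array(c['R']).T@c['t'])
print('bearing',atz('scene0',437,386,.061),'tip',atz('scene0',388,325,.003),'handle top',atz('scene0',427,270,.128),atz('scene0',418,298,.0))
print('blue',atz('scene0',318,300,.045),'pink',atz('scene0',238,160,.045))
for p in [(377,361),(479,440),(296,458)]: print('box',atz('scene0',*p,0.0),atz('scene0',*p,0.2))
E
```

```text
[0.96837622 0.26771904 1.23464557]
[1.05184647 0.4351164  0.99905213]
bearing [0.60215853 0.21462255 0.061     ] tip [0.54612361 0.05501065 0.003     ] handle top [0.44633342 0.06317665 0.128     ] [0.45326626 0.06526058 0.        ]
blue [ 0.6130489  -0.08388953  0.045     ] pink [ 0.46743987 -0.46676633  0.045     ]
box [0.62219175 0.08645612 0.        ] [0.6782701  0.11581886 0.2       ]
box [0.61566494 0.33720412 0.        ] [0.67280058 0.32594824 0.2       ]
box [0.87497543 0.08918597 0.        ] [0.8901054  0.11810651 0.2       ]
```

View pics/scene0_c360_255.png

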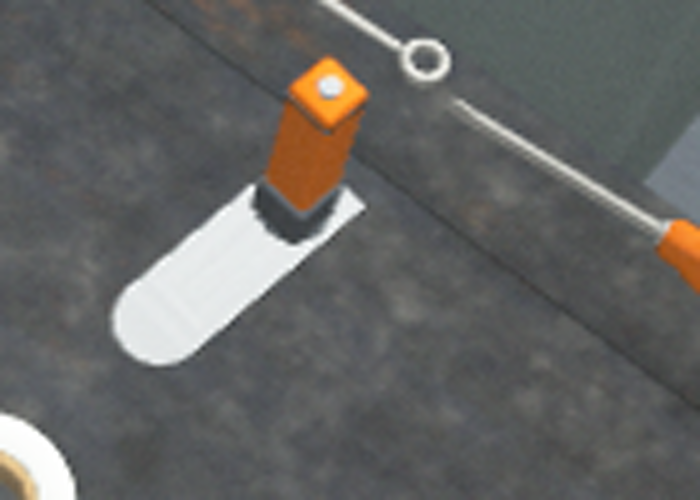

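View pics/scene0_c370_340.png

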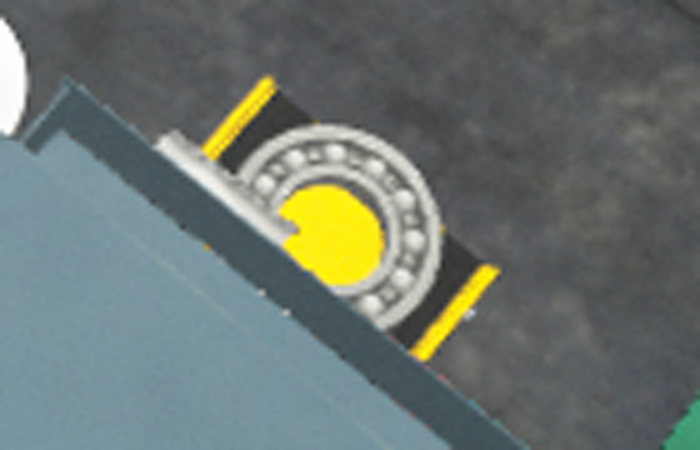

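View pics/scene0_c260_240.png

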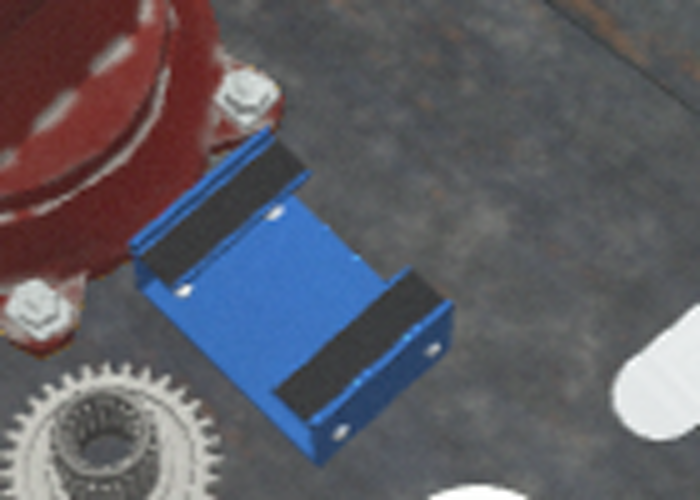

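View pics/side0_c370_230.png

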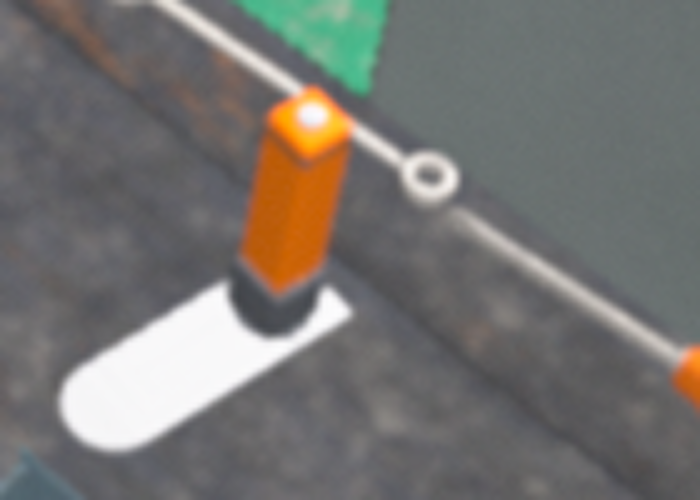

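View pics/side0_c370_330.png

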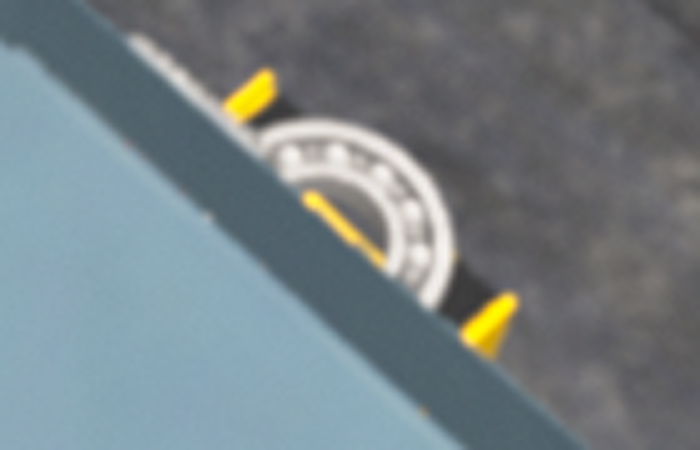

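```bash
cat >> h.py <<'E'
def tri(obs):
    A=np.zeros((3,3));b=np.zeros(3)
    for n,u,v in obs:
        o,d=ray(json.load(open(f'pics/{n}.json')),u,v,n.startswith('wrist')); d=d/np.linalg.norm(d); P=np.eye(3)-np.outer(d,d); A+=P;b+=P@o
    X=np.linalg.solve(A,b); return X.round(4)
def cp(x,y,u0,v0,f=5): return u0+(x+.5)/f-.5, v0+(y+.5)/f-.5
E
python3 - <<'E'
from h import *
a=cp(329,87,360,255);b=cp(312,115,370,230)
print('handle top',tri([('scene0',*a),('side0',*b)]),atz('scene0',*a,.128),atz('side0',*b,.128))
# blade: corner right-rear, edges
for q in [(112,320),(160,366),(365,207),(255,186),(185,360),(118,298)]: print(atz('scene0',*cp(*q,360,255),.003).round(4))
print('side')
for q in [(60,405),(110,452),(352,313),(226,282)]: print(atz('side0',*cp(*q,370,230),.003).round(4))
# bearing in scene: outer edge pts on top (z=.061)
print('bearing')
P=np.array([atz('scene0',*cp(*q,370,340),.061)[:2] for q in [(255,160),(320,124),(375,137),(420,175),(440,225),(432,265),(412,300),(375,330)]])
A=np.c_[2*P,np.ones(len(P))];s=np.linalg.lstsq(A,(P**2).sum(1),rcond=None)[0];print(s[:2],np.sqrt(s[2]+s[:2]@s[:2]))
print('yellow rail tops 52: L near',[atz('scene0',*cp(*q,370,340),.052).round(4) for q in [(268,77),(496,268),(415,360),(205,150)]])
print('blue corners')
for q,z in [((268,130),.052),((133,248),.052),((452,305),.052),((318,425),.052),((313,176),.045),((412,270),.045),((278,390),.045)]: print(atz('scene0',*cp(*q,260,240),z).round(4))
crop('scene0',280,330,500,480,3.5); crop('side0',240,310,500,480,3)
E
```

```text
handle top [0.4487 0.0627 0.1221] [0.45198606 0.06341079 0.128     ] [0.45220935 0.06561841 0.128     ]
[0.5431 0.0362 0.003 ]
[0.5461 0.0647 0.003 ]
[0.4299 0.087  0.003 ]
[0.4533 0.0446 0.003 ]
[0.537  0.0711 0.003 ]
[0.5336 0.0319 0.003 ]
side
[0.5462 0.04   0.003 ]
[0.5474 0.0678 0.003 ]
[0.4302 0.089  0.003 ]
[0.4558 0.045  0.003 ]
bearing
[0.60102214 0.21282765] 0.04021508474618513
yellow rail tops 52: L near [array([0.5668, 0.1562, 0.052 ]), array([0.5704, 0.2692, 0.052 ]), array([0.6198, 0.2661, 0.052 ]), array([0.607 , 0.1553, 0.052 ])]
blue corners
[ 0.5619 -0.1427  0.052 ]
[ 0.6406 -0.149   0.052 ]
[ 0.5724 -0.0302  0.052 ]
[ 0.649  -0.0376  0.052 ]
[ 0.5633 -0.1158  0.045 ]
[ 0.5689 -0.0551  0.045 ]
[ 0.6464 -0.0622  0.045 ]
```

```bash
ls pics
```

```text
scene0.json
scene0.png
scene0_c260_240.png
scene0_c280_330.png
scene0_c360_255.png
scene0_c370_340.png
side0.json
side0.png
side0_c240_310.png
side0_c370_230.png
side0_c370_330.png
wrist0.json
wrist0.png
```

View pics/scene0_c280_330.png

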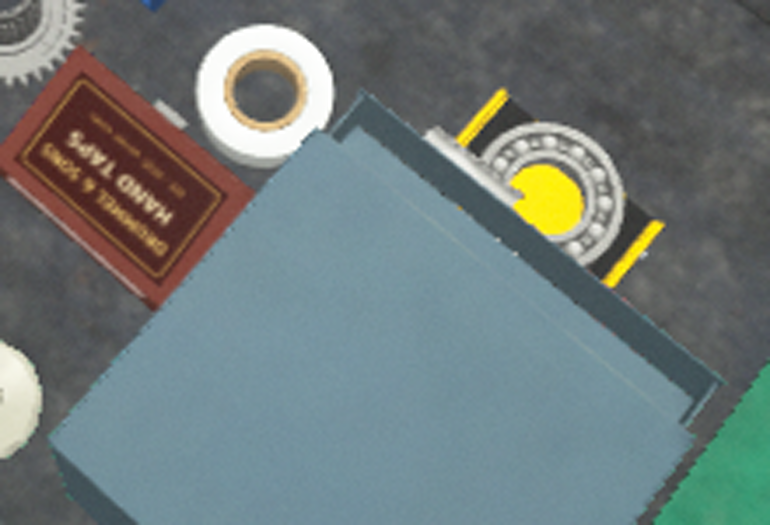

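View pics/side0_c240_310.png

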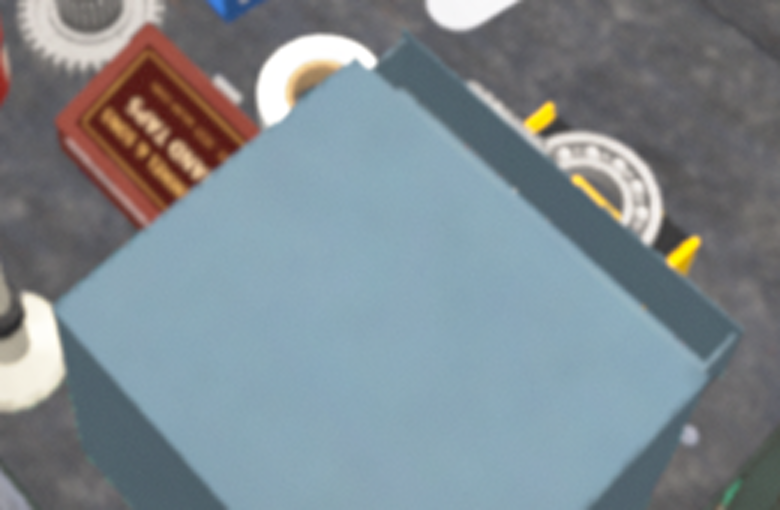

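```bash
python3 - <<'E'
from h import *
S=lambda x,y:('scene0',*cp(x,y,280,330,3.5)); D=lambda x,y:('side0',*cp(x,y,240,310,3))
for n,a,b in [('drawerL',(363,92),(405,35)),('drawerR',(720,382),(740,330)),('topL',(318,130),(357,63)),('topR',(693,437),(705,372)),('topBL',(50,438),(60,305)),('handleL',(430,133),(475,88))]:
    print(n,tri([S(*a),D(*b)]))
E
```

```text
drawerL [0.6569 0.1152 0.1767]
drawerR [0.6577 0.3345 0.1789]
topL [0.6877 0.1105 0.1776]
topR [0.691  0.3378 0.1918]
topBL [0.886  0.1107 0.1853]
handleL [0.6427 0.1528 0.1523]
```

```bash
python3 - <<'E'
from h import *
c=json.load(open('pics/wrist0.json')); print('cam',-np.array(c['R']).T@c['t'])
S=lambda x,y:('scene0',*cp(x,y,280,330,3.5))
print([atz(*S(x,y),.15).round(3) for x,y in [(430,133),(522,197),(422,140)]])
from scipy.optimize import least_squares
P=np.array([atz('scene0',*cp(*q,370,340),.061)[:2] for q in [(320,124),(375,137),(420,175),(440,225),(432,265),(412,300),(375,330)]])
print('bearing r42',least_squares(lambda c:np.hypot(*(P-c).T)-.042,[.6,.21]).x)
Q=np.array([atz('side0',*cp(*q,370,330),.061)[:2] for q in [(265,145),(320,120),(375,133),(420,168),(450,220),(450,260),(437,308)]])
print('side',least_squares(lambda c:np.hypot(*(Q-c).T)-.042,[.6,.21]).x)
crop('scene0',150,100,370,310,2.8);crop('side0',150,70,370,310,2.4)
E
```

```text
cam [ 0.16905357 -0.65658629  0.38368533]
[array([0.644, 0.151, 0.15 ]), array([0.639, 0.207, 0.15 ]), array([0.649, 0.15 , 0.15 ])]
bearing r42 [0.6027859  0.21114384]
side [0.6031814  0.21591975]
```

View pics/scene0_c150_100.png

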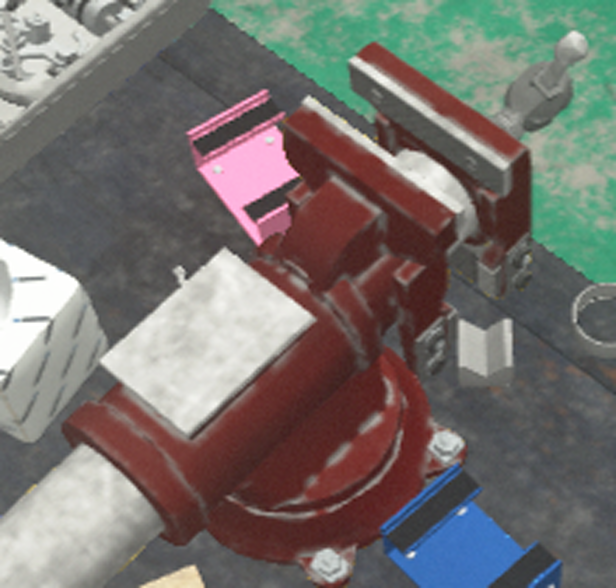

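View pics/side0_c150_70.png

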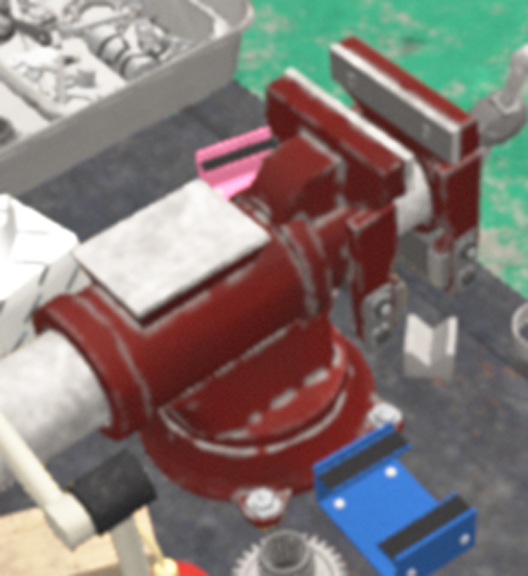

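```bash
python3 - <<'E'
from h import *
S=lambda x,y:('scene0',*cp(x,y,150,100,2.8)); D=lambda x,y:('side0',*cp(x,y,150,70,2.4))
for n,a,b in [('fixedjaw R top',(453,222),(405,180)),('front jaw R',(528,160),(478,125)),('front jaw R in',(506,195),(460,160)),('anvil R near',(316,317),(270,240)),('anvil bottom',(192,433),(145,320)),('flangebottom',(180,540),(115,437)),('jaw L top',(375,45),(350,38)),('blob',(440,345),(385,320))]:
    print(n,tri([S(*a),D(*b)]))
E
```

```text
fixedjaw R top [ 0.4797 -0.2124  0.2241]
front jaw R [ 0.426  -0.1874  0.2647]
front jaw R in [ 0.4407 -0.1934  0.2335]
anvil R near [ 0.6001 -0.2323  0.2235]
anvil bottom [ 0.7162 -0.236   0.2159]
flangebottom [ 0.7623 -0.2275  0.126 ]
jaw L top [ 0.422  -0.3405  0.2624]
blob [ 0.5016 -0.2149  0.0747]
```

move_arm(increments=[[[0,0,50],0],[[0,0,50],0],[[0,0,50],0],[[25,35,20],-0.1],[[30,38,0],-0.1],[[30,38,0],-0.1],[[30,38,0],-0.1],[[30,38,0],-0.1]], jaw=1)

```text
clock: 0.95
tool_pos: [0.3802, -0.4396, 0.3962]
orientation: [179.3, 0.0, 170.4]
force: [0.8, -0.4, -0.1]
opening: 0.0875
```

move_arm(increments=[[[8,49,0],0],[[8,49,0],0],[[8,49,0],0],[[8,49,0],0],[[8,49,0],0],[[8,49,0],0],[[8,49,0],0],[[8,49,0],0]])

```text
clock: 1.75
tool_pos: [0.4429, -0.0445, 0.3936]
orientation: [179.2, -0.1, 170.1]
force: [0.9, 0.4, 1.0]
opening: 0.0877
```

move_arm(increments=[[[3,40,-20],0.01],[[3,36,-30],0.01],[[2,20,-40],0],[[2,9,-40],0],[[0,0,-30],0],[[0,0,-20],0],[[0,0,0],0],[[0,0,0],0]])

```text
clock: 2.55
tool_pos: [0.4509, 0.0709, 0.2085]
orientation: [179.0, 0.1, 171.9]
force: [-0.6, -0.2, 1.3]
opening: 0.0878
```

```bash
python3 - <<'E'
from h import *
for n in('scene','wrist'): snap(n,n+'1')
o=ctrl.get_obs();print(o['tool_pos'],o['orientation'],o['clock'])
E
```

```text
[0.45119588 0.07102072 0.20902435] [1.78963461e+02 1.32744873e-01 1.71838343e+02] 2.65
```

View pics/wrist1.png

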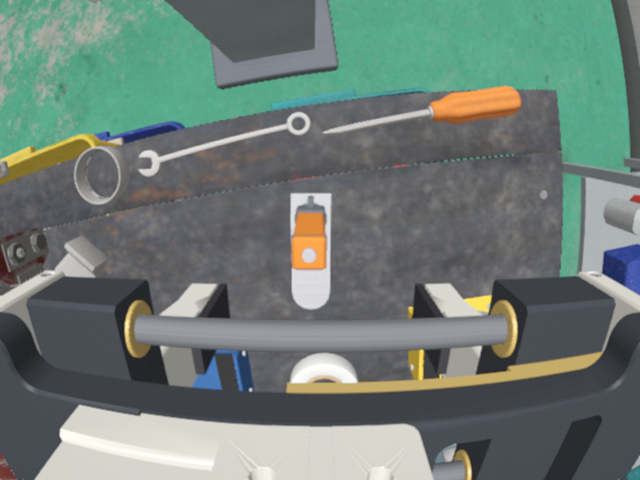

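View pics/scene1.png

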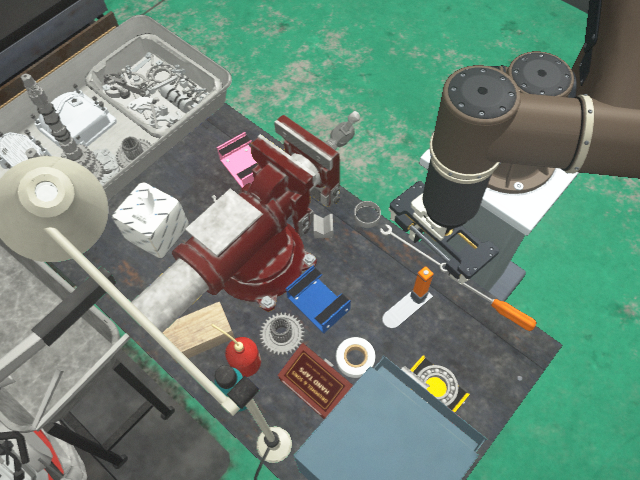

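```bash
python3 - <<'E'
from h import *
for q,z in [((308.5,256),.128),((311,307),.003),((291,194),.003),((331,194),.003),((291,290),.003),((331,290),.003)]: print(q,atz('wrist1',*q,z,True).round(4))
E
```

```text
(308.5, 256) [0.4525 0.0649 0.128 ]
(311, 307) [0.5488 0.0512 0.003 ]
(291, 194) [0.4256 0.0497 0.003 ]
(331, 194) [0.4313 0.0887 0.003 ]
(291, 290) [0.526  0.0332 0.003 ]
(331, 290) [0.5322 0.0751 0.003 ]
```

move_arm(increments=[[[1,-6,0],0],[[0,0,-20],0],[[0,0,-30],0],[[0,0,-35],0],[[0,0,-30],0],[[0,0,-15],0],[[0,0,-5],0],[[0,0,0],0]])

```text
clock: 3.45
tool_pos: [0.4596, 0.0645, 0.08]
orientation: [178.3, 1.1, 171.8]
force: [0.1, -0.7, -0.1]
opening: 0.0879
```

move_arm(increments=[[[-4,0,-4],0],[[-3,0,-3],0],[[0,0,-2],0],[[0,0,0],0],[[0,0,0],0],[[0,0,0],0],[[0,0,0],0],[[0,0,0],0]])

```text
clock: 4.25
tool_pos: [0.4549, 0.0659, 0.0746]
orientation: [178.0, 1.5, 171.8]
force: [-0.3, -0.8, -0.1]
opening: 0.0879
```

move_arm(increments=[[[-2,-1,-2],0],[[0,0,0],0],[[0,0,0],0],[[0,0,0],0],[[0,0,0],0],[[0,0,0],0],[[0,0,0],0],[[0,0,0],0]])

```text
clock: 5.05
tool_pos: [0.4527, 0.0647, 0.0723]
orientation: [178.1, 1.5, 171.8]
force: [0.6, 0.1, 0.5]
opening: 0.0877
```

```bash
python3 - <<'E'
from h import *
for i in range(3):
    o=ctrl.get_obs();print(o['tool_pos'],o['orientation'],o['clock'],o['joint_pos'])
E
```

```text
[0.45271342 0.06472699 0.07229914] [178.05072728   1.49409609 171.80086654] 5.05 [  32.47204432    8.57343473  -38.94654939   -0.78454385  -40.07930358
 -130.05604155]
[0.45271342 0.06472699 0.07229914] [178.05072728   1.49409609 171.80086654] 5.05 [  32.47204432    8.57343473  -38.94654939   -0.78454385  -40.07930358
 -130.05604155]
[0.45271342 0.06472699 0.07229914] [178.05072728   1.49409609 171.80086654] 5.05 [  32.47204432    8.57343473  -38.94654939   -0.78454385  -40.07930358
 -130.05604155]
```

move_arm(increments=[[[0,0,0],0],[[0,0,0],0],[[0,0,0],0],[[0,0,0],0],[[0,0,0],0],[[0,0,0],0],[[0,0,0],0],[[0,0,0],0]], jaw=-1)

```text
clock: 5.85
tool_pos: [0.4528, 0.0648, 0.0723]
orientation: [178.0, 1.5, 171.8]
force: [-0.1, 0.0, 0.5]
opening: 0.029
```

move_arm(increments=[[[0,0,0],0],[[0,0,0],0],[[0,0,3],0],[[0,0,5],0],[[0,0,6],0],[[0,0,6],0],[[0,0,5],0],[[0,0,3],0]])

```text
clock: 6.65
tool_pos: [0.4517, 0.0641, 0.1023]
orientation: [178.1, 1.4, 171.8]
force: [0.1, -0.7, -1.9]
opening: 0.0238
```

```bash
python3 - <<'E'
from h import *
for n in('scene','wrist'): snap(n,n+'2')
o=ctrl.get_obs();print(o['tool_pos'],o['orientation'],o['clock'],o['force'],o['opening'])
crop('scene2',340,220,500,340,5)
E
```

```text
[0.45183898 0.06418075 0.10217759] [178.10816211   1.41317513 171.7863565 ] 6.75 [-0.28037753  0.29585755 -1.98990954] 0.02362393211139689
```

View pics/wrist2.png

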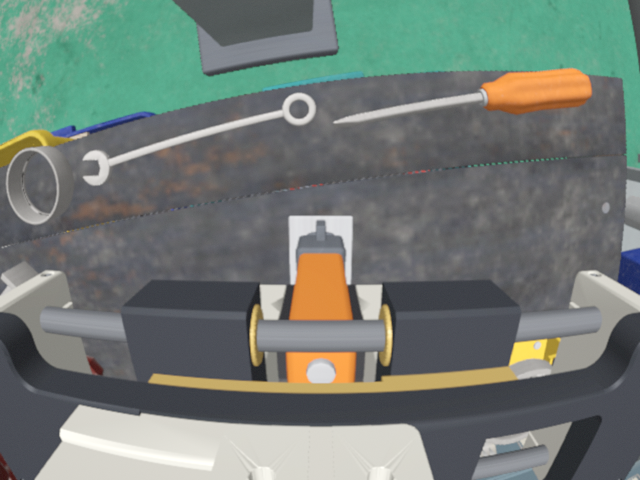

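View pics/scene2_c340_220.png

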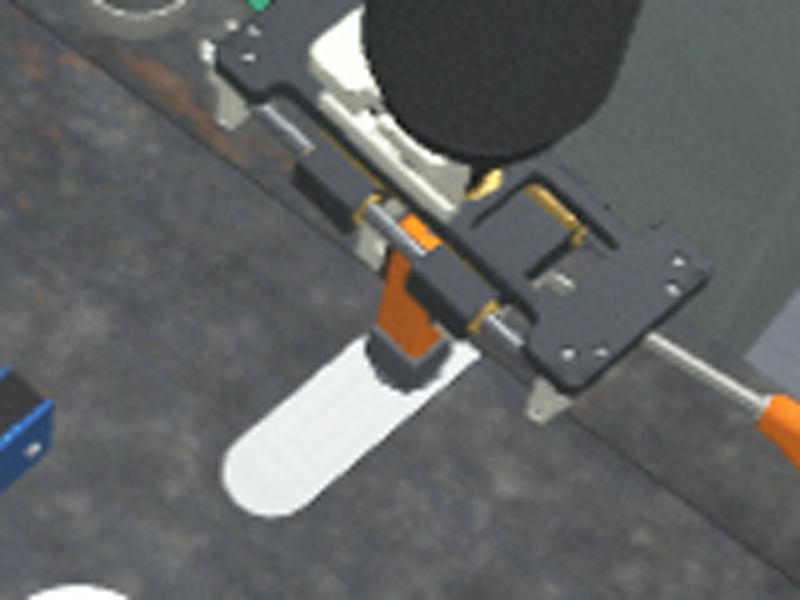

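move_arm(increments=[[[0,8,-1],0],[[0,18,-1],0.017],[[0,24,-1],0.02],[[0,26,-1],0.02],[[0,26,0],0.02],[[0,24,0],0.02],[[0,18,0],0.02],[[0,9,0],0]])

```text
clock: 7.55
tool_pos: [0.4499, 0.2243, 0.0958]
orientation: [178.2, 1.3, 178.5]
force: [-0.6, 0.3, -1.8]
opening: 0.024
```

move_arm(increments=[[[0,0,0],0],[[0,0,0],0],[[0,0,0],0],[[0,0,0],0],[[0,0,0],0],[[0,0,0],0],[[0,0,0],0],[[0,0,0],0]])

```text
clock: 8.35
tool_pos: [0.4491, 0.2221, 0.095]
orientation: [178.3, 1.2, 178.4]
force: [1.1, 0.3, -1.0]
opening: 0.0241
```

```bash
python3 - <<'E'
from h import *
for n in('scene','side','wrist'): snap(n,n+'3')
o=ctrl.get_obs();print(o['tool_pos'],o['orientation'],o['clock'],o['force'],o['opening'])
crop('scene3',360,270,520,420,4.5)
crop('side3',360,250,520,400,4.5)
E
```

```text
[0.44907973 0.22223347 0.09497082] [178.28381388   1.20543354 178.36959438] 8.5 [-0.43942448 -0.25585245 -1.0472056 ] 0.02376466735865963
```

View pics/scene3_c360_270.png

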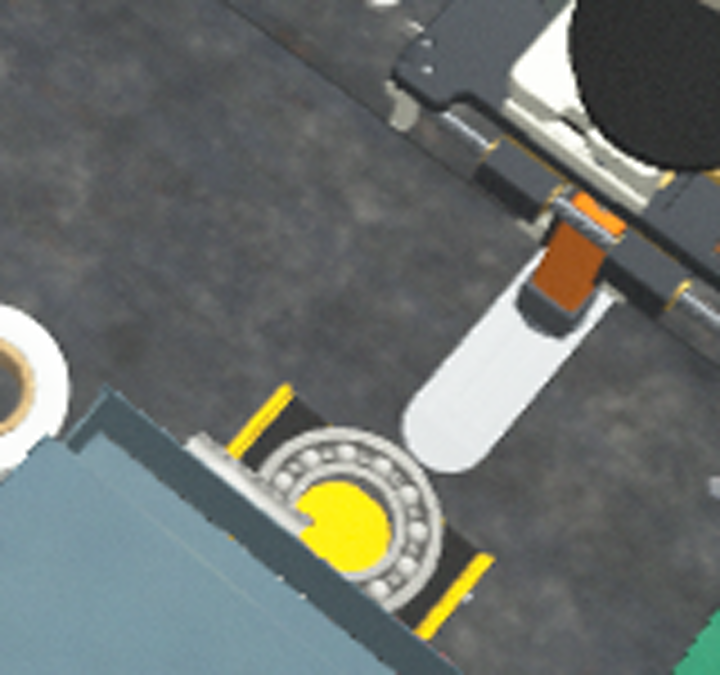

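View pics/side3_c360_250.png

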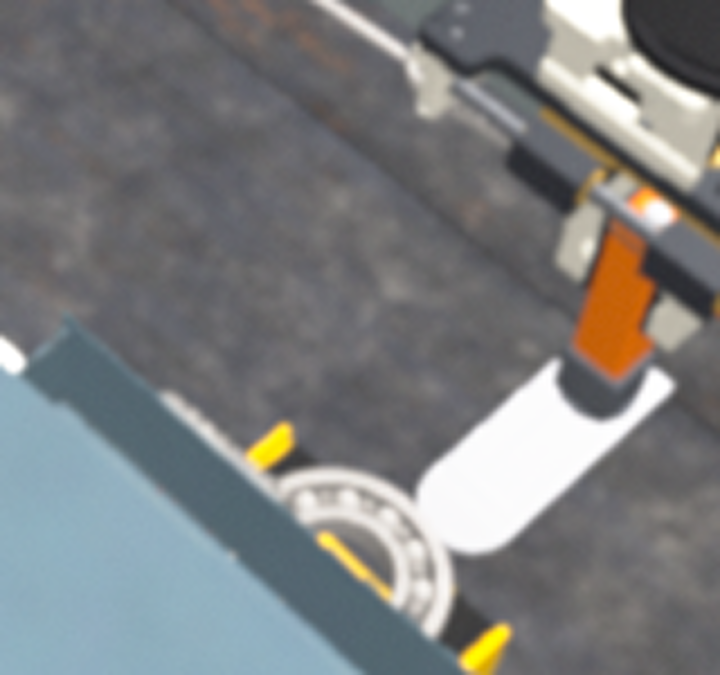

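View pics/wrist3.png

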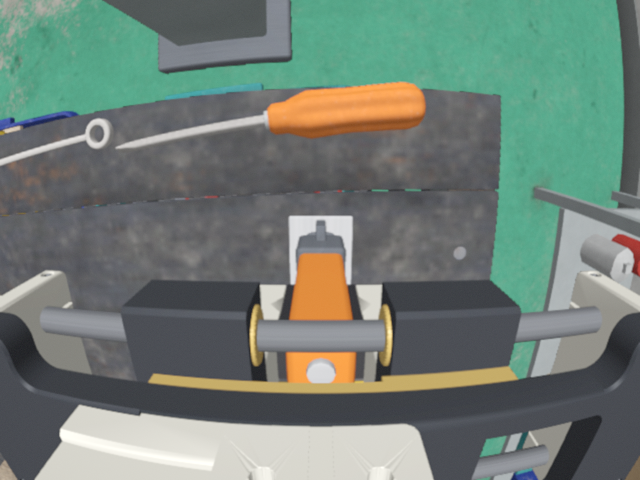

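```bash
python3 - <<'E'
from h import *
a=np.radians(-1.6);R=np.array([[np.cos(a),-np.sin(a)],[np.sin(a),np.cos(a)]])
t=np.r_[[[.08,.02],[.08,-.02],[.1,0],[-.025,.02]],[[.08+.02*np.cos(k),.02*np.sin(k)] for k in np.linspace(-1.4,1.4,9)]]
for n,v0,u0 in(('scene3',270,360),('side3',250,360)):
    im=cv2.imread(f'pics/{n}_c360_{v0}.png')
    for z,col in((.026,(0,0,255)),(.016,(0,255,0)),(.036,(255,0,0))):
        for p in t:
            q=R@p+[.449,.2222]; u,v=proj(n,[*q,z]); cv2.circle(im,(int((u-u0)*4.5+1.75),int((v-v0)*4.5+1.75)),2,col,-1)
    cv2.imwrite(f'pics/o_{n}.png',im)
E
```

```text
(no output)
```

View pics/o_scene3.png

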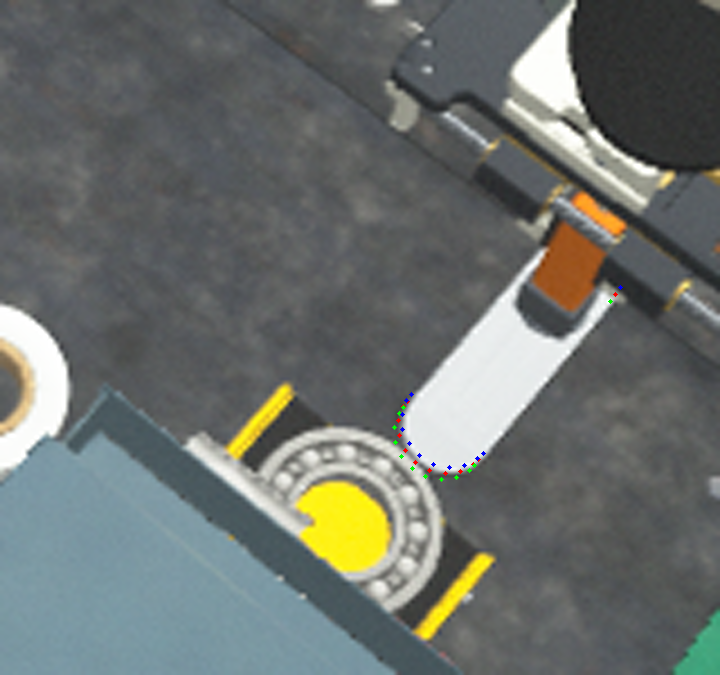

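View pics/o_side3.png

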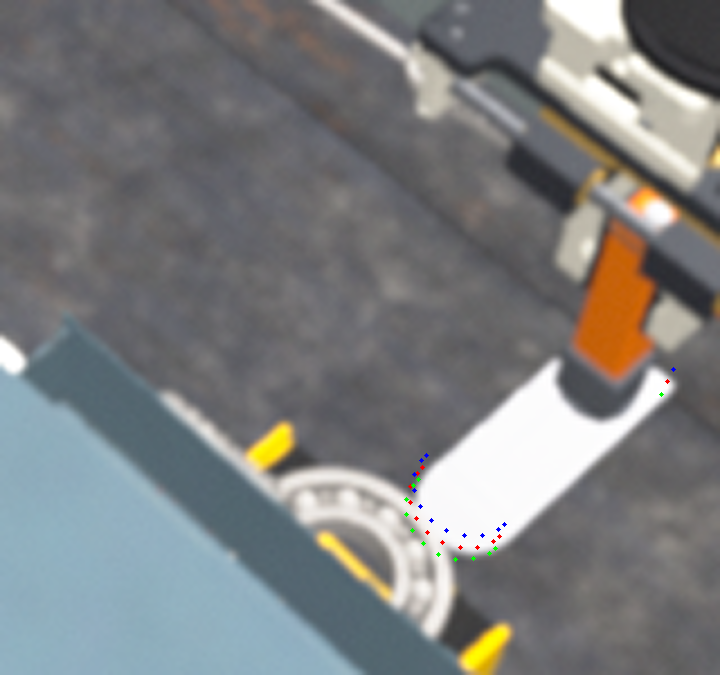

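move_arm(increments=[[[0,-4,0],0],[[2,-3,0.5],0],[[6,0,0],0],[[12,0,0],0],[[14,-0.5,0],0],[[14,-0.5,0],0],[[10,-0.5,0],0],[[4,0,0],0]])

```text
clock: 9.3
tool_pos: [0.5175, 0.2131, 0.0954]
orientation: [178.3, 1.2, 178.4]
force: [-0.3, 0.4, -2.1]
opening: 0.0235
```

```bash
python3 - <<'E'
from h import *
for n in('scene',): snap(n,n+'4')
o=ctrl.get_obs();print(o['tool_pos'],o['orientation'],o['clock'],o['force'],o['opening'])
crop('scene4',360,270,520,420,4.5)
E
```

```text
[0.51770869 0.21318927 0.09531225] [178.28058129   1.25028304 178.40664712] 9.35 [ 1.52658418 -0.83291133 -2.32519826] 0.023766166069113474
```

View pics/scene4_c360_270.png

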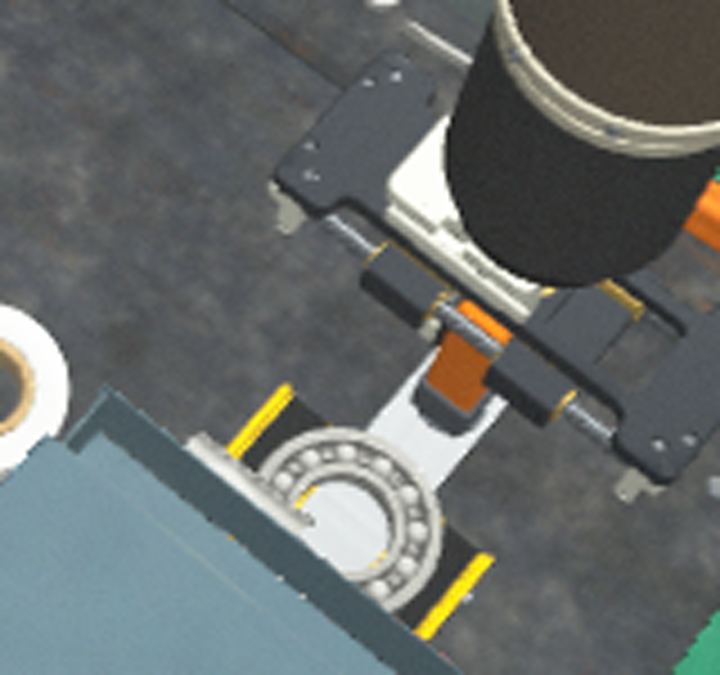

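move_arm(increments=[[[4,0,0],0],[[6,0,0],0],[[6,-0.5,0],0],[[5,0,0],0],[[3,0,0],0],[[1,0,0],0],[[0,0,0],0],[[0,0,0],0]])

```text
clock: 10.15
tool_pos: [0.5439, 0.2124, 0.095]
orientation: [178.3, 1.2, 178.4]
force: [0.5, 0.4, -2.4]
opening: 0.024
```

```bash
python3 - <<'E'
from h import *
for n in('scene',): snap(n,n+'5')
o=ctrl.get_obs();print(o['tool_pos'],o['orientation'],o['clock'],o['force'],o['opening'])
crop('scene5',360,270,520,420,4.5)
E
```

```text
[0.54389354 0.21238986 0.09502108] [178.30756866   1.18617794 178.40828583] 10.2 [-0.01016032 -0.4788539  -1.88135254] 0.02404698200956484
```

View pics/scene5_c360_270.png

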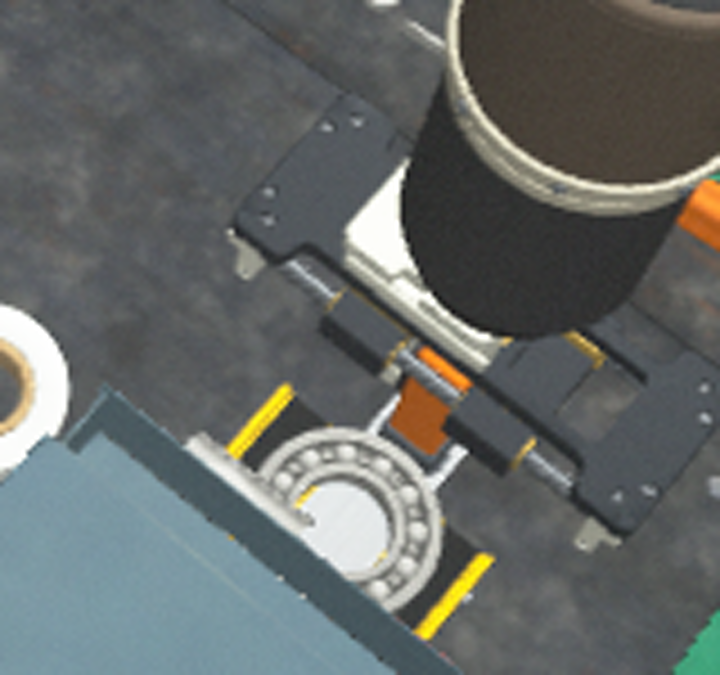

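move_arm(increments=[[[0,0,3],0],[[0,0,5],0],[[0,0,4],0],[[0,0,2],0],[[0,0,2],0],[[0,0,2],0],[[0,0,2],0],[[0,0,2],0]])

```text
clock: 11.0
tool_pos: [0.5423, 0.2119, 0.1182]
orientation: [178.3, 1.1, 178.4]
force: [-0.4, -0.4, -5.4]
opening: 0.0241
```

move_arm(increments=[[[0,0,2],0],[[0,0,3],0],[[0,0,4],0],[[0,0,4],0],[[0,0,4],0],[[0,0,4],0],[[0,0,3],0],[[0,0,2],0]])

```text
clock: 11.8
tool_pos: [0.5413, 0.2114, 0.1455]
orientation: [178.4, 0.9, 178.4]
force: [0.0, 0.1, -5.4]
opening: 0.024
```

```bash
python3 - <<'E'
from h import *
for n in('scene','side'): snap(n,n+'6')
o=ctrl.get_obs();print(o['tool_pos'],o['orientation'],o['clock'],o['force'],o['opening'])
crop('scene6',360,270,520,420,4.5)
E
```

```text
[0.5414943  0.21144772 0.14558027] [178.40611646   0.95471002 178.37359496] 11.9 [-0.65579159 -1.01709637 -6.20066651] 0.023870346196178446
```

View pics/scene6_c360_270.png

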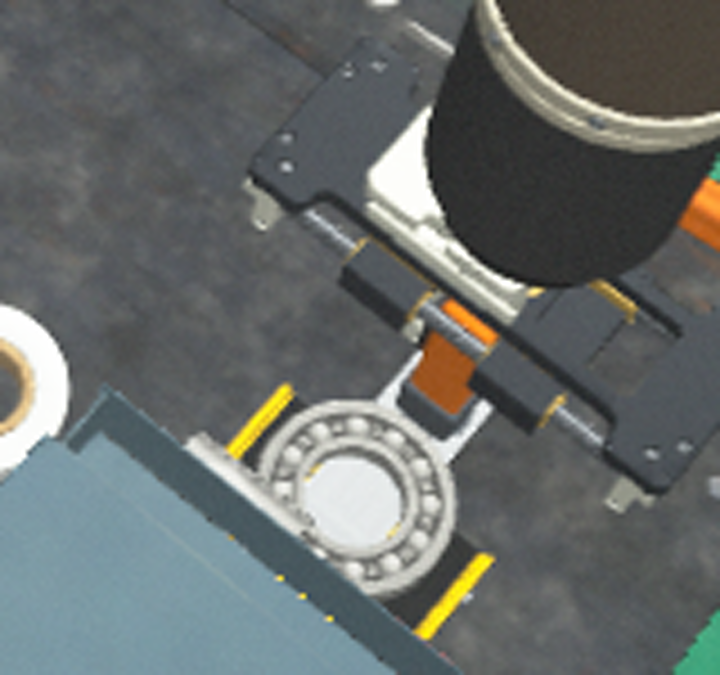

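```bash
python3 - <<'E'
from h import *
from scipy.optimize import least_squares
P=np.array([atz('scene6',*cp(*q,360,270,4.5),.092)[:2] for q in [(262,455),(290,418),(345,398),(400,412),(440,450),(456,490),(448,535),(425,572),(385,597)]])
f=least_squares(lambda c:np.hypot(*(P-c).T)-.042,[.6,.21]);print(f.x,f.fun.round(4))
for q in [(268,130),(133,248),(452,305),(318,425)]: print(atz('scene0',*cp(*q,260,240),.052).round(4))
E
```

```text
[0.60013411 0.21118965] [-0.     -0.0001  0.0004  0.0003  0.0002  0.0006 -0.0011 -0.0004  0.0015]
[ 0.5619 -0.1427  0.052 ]
[ 0.6406 -0.149   0.052 ]
[ 0.5724 -0.0302  0.052 ]
[ 0.649  -0.0376  0.052 ]
```

move_arm(increments=[[[-3,0,1],0],[[-6,0,1],0],[[-8,0,1],0],[[-8,-3,1],0],[[-7,-7,1],0],[[-5,-11,0],0],[[-3,-15,0],0],[[0,-18,0],0]])

```text
clock: 12.7
tool_pos: [0.4963, 0.1546, 0.1505]
orientation: [178.4, 0.9, 178.5]
force: [-0.7, -0.5, -4.9]
opening: 0.0238
```

move_arm(increments=[[[2,-20,0],0],[[4,-22,0],-0.008],[[6,-23,0],-0.008],[[7,-23,0],-0.008],[[7,-23,0],-0.008],[[7,-23,0],-0.008],[[6,-22,0],-0.008],[[5,-19,0],-0.008]])

```text
clock: 13.5
tool_pos: [0.5367, -0.0364, 0.152]
orientation: [178.4, 1.0, 175.1]
force: [0.4, 0.7, -5.7]
opening: 0.0237
```

move_arm(increments=[[[4,-15,0],-0.006],[[4,-11,0],0],[[3,-8,0],0],[[2,-5,0],0],[[0,-2,0],0],[[0,0,0],0],[[0,0,0],0],[[0,0,0],0]])

```text
clock: 14.3
tool_pos: [0.548, -0.0841, 0.1519]
orientation: [178.5, 0.9, 174.6]
force: [0.5, -0.2, -5.1]
opening: 0.0236
```

```bash
python3 - <<'E'
from h import *
for n in('scene','side'): snap(n,n+'7')
o=ctrl.get_obs();print(o['tool_pos'],o['orientation'],o['clock'],o['force'],o['opening'])
crop('scene7',250,200,410,350,4.5)
crop('side7',240,190,400,340,4.5)
E
```

```text
[ 0.54805547 -0.08408602  0.15191621] [178.45221207   0.94644901 174.57526561] 14.4 [-0.30337798  0.27667168 -5.88448942] 0.023853446871314462
```

View pics/scene7_c250_200.png

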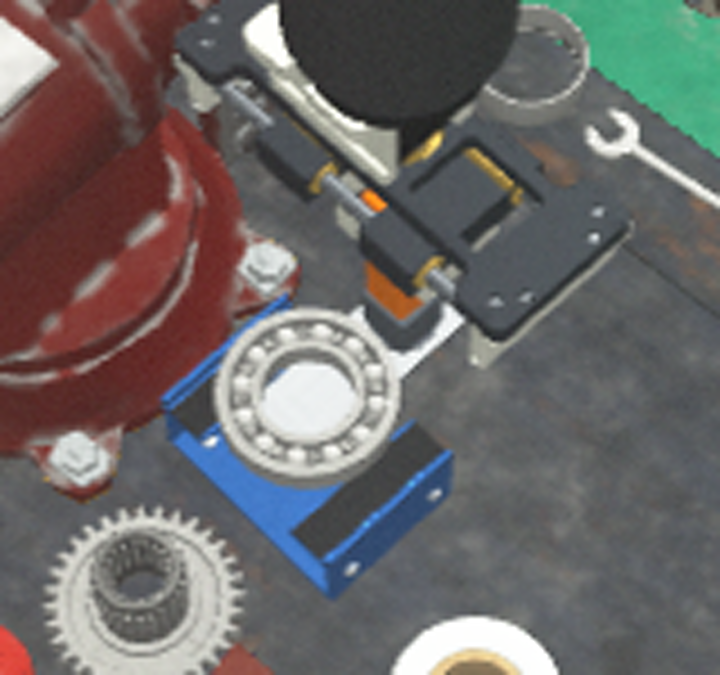

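View pics/side7_c240_190.png

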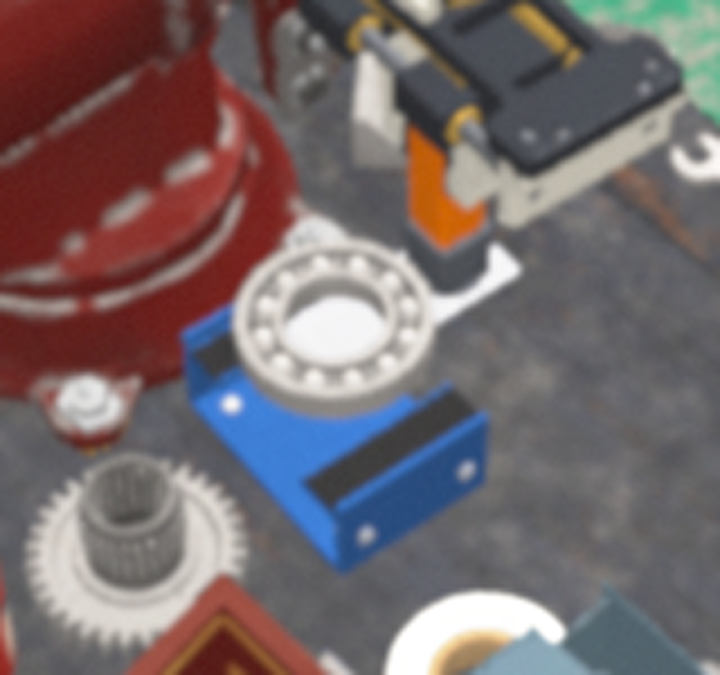

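```bash
python3 - <<'E'
from h import *
from scipy.optimize import least_squares
def fit(n,u0,v0,pts,z):
    P=np.array([atz(n,*cp(*q,u0,v0,4.5),z)[:2] for q in pts]); f=least_squares(lambda c:np.hypot(*(P-c).T)-.042,[.6,-.09]); return f.x.round(4),f.fun.round(4)
print(fit('scene7',250,200,[(213,395),(235,340),(305,307),(365,327),(400,390),(370,447),(310,476),(250,452)],.0985))
print(fit('side7',240,190,[(232,320),(258,270),(330,240),(400,255),(433,312),(405,365),(345,394),(280,380)],.0985))
for n,u0,v0,P in(('scene7',250,200,[(290,295),(453,455),(165,408),(330,570)]),('side7',240,190,[(487,415),(340,520),(185,340)])):
  print(n,[atz(n,*cp(*q,u0,v0,4.5),.052).round(4) for q in P])
E
```

```text
(array([ 0.6063, -0.0888]), array([ 0.0004, -0.001 , -0.0009, -0.0014,  0.0002, -0.0016,  0.0004,
       -0.0023]))
(array([ 0.6066, -0.0868]), array([ 0.0003, -0.0022, -0.0025, -0.0002, -0.0006, -0.0023, -0.0008,
       -0.0019]))
scene7 [array([ 0.5599, -0.1419,  0.052 ]), array([ 0.5723, -0.0296,  0.052 ]), array([ 0.6423, -0.1472,  0.052 ]), array([ 0.6521, -0.0356,  0.052 ])]
side7 [array([ 0.5718, -0.0293,  0.052 ]), array([ 0.653 , -0.0326,  0.052 ]), array([ 0.6405, -0.1471,  0.052 ])]
```

move_arm(increments=[[[0,0,-3],0],[[0,0,-6],0],[[0,0,-7],0],[[-0.5,0,-6],0],[[0,0,-4],0],[[-0.5,0,-3],0],[[0,0,-2],0],[[0,0,-2],0]])

```text
clock: 15.2
tool_pos: [0.5466, -0.0835, 0.1155]
orientation: [178.5, 0.9, 174.6]
force: [0.6, 0.4, -4.3]
opening: 0.0237
```

move_arm(increments=[[[0,0,-2],0],[[0,0,-2],0],[[0,0,-2],0],[[0,0,-2],0],[[0,0,-2],0],[[0,0,-3],0],[[0,0,-3],0],[[0,0,-2],0]])

```text
clock: 16.0
tool_pos: [0.5496, -0.0834, 0.0987]
orientation: [178.4, 1.3, 174.7]
force: [0.0, -0.3, -2.2]
opening: 0.0238
```

```bash
python3 - <<'E'
from h import *
for n in('scene','side'): snap(n,n+'8')
o=ctrl.get_obs();print(o['tool_pos'],o['orientation'],o['clock'],o['force'],o['opening'])
crop('scene8',250,200,410,350,4.5)
crop('side8',240,190,400,340,4.5)
E
```

```text
[ 0.54941087 -0.08346174  0.09861619] [178.43535442   1.25277184 174.68788028] 16.1 [-0.09682168 -1.42834568 -1.50391818] 0.023777616877026213
```

View pics/scene8_c250_200.png

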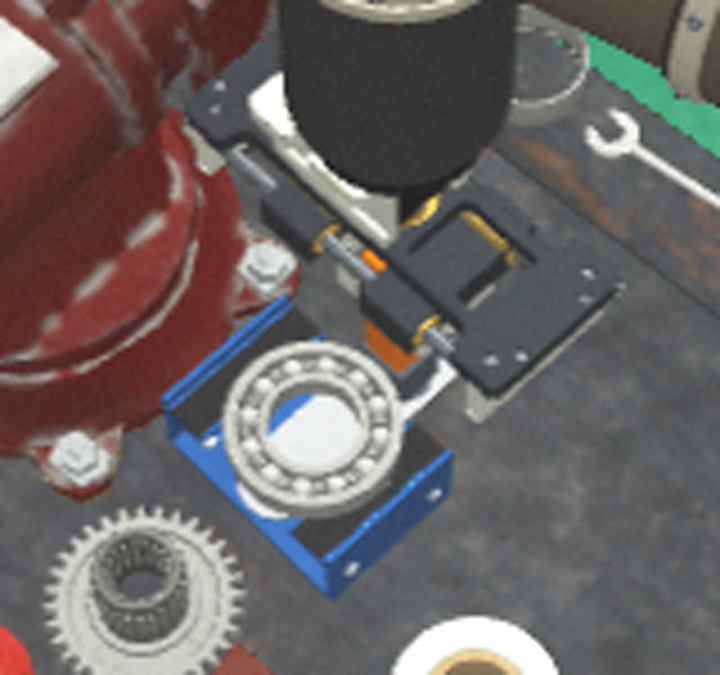

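View pics/side8_c240_190.png

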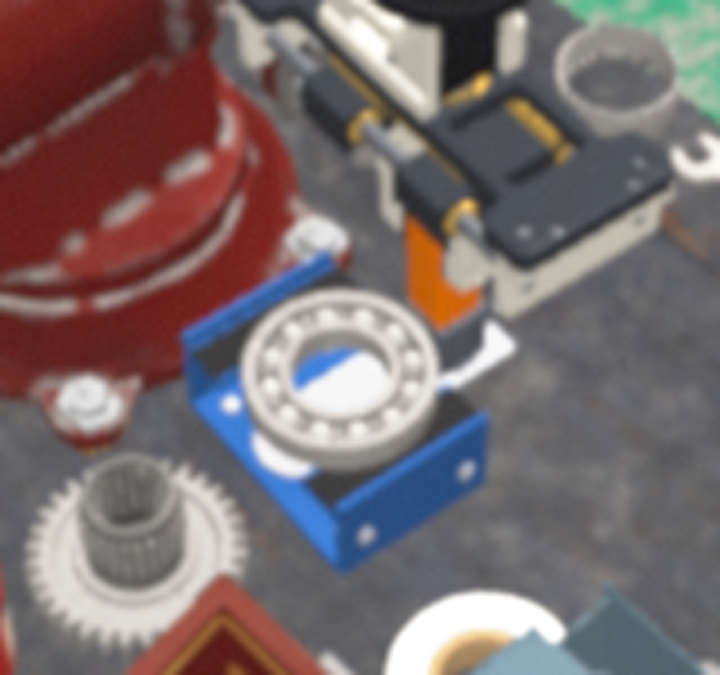

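```bash
python3 - <<'E'
from h import *
from scipy.optimize import least_squares
def fit(n,u0,v0,pts,z):
    P=np.array([atz(n,*cp(*q,u0,v0,4.5),z)[:2] for q in pts]); f=least_squares(lambda c:np.hypot(*(P-c).T)-.042,[.6,-.09]); return f.x.round(4),f.fun.round(4)
print(fit('scene8',250,200,[(223,425),(245,372),(310,341),(370,355),(404,415),(380,475),(320,505),(262,485)],.061))
print(fit('side8',240,190,[(242,370),(270,315),(340,290),(400,305),(438,360),(415,415),(350,450),(285,432)],.061))
E
```

```text
(array([ 0.6038, -0.0872]), array([ 0.0006, -0.0009, -0.0014, -0.    , -0.0005, -0.0012,  0.0002,
       -0.0018]))
(array([ 0.605 , -0.0855]), array([-0.0001, -0.0005, -0.0005, -0.0001, -0.0001, -0.0015,  0.0011,
       -0.0014]))
```

move_arm(increments=[[[-2,0,-1],0],[[-4,0.5,0],0],[[-7,0.5,0],0],[[-9,1,0],0],[[-10,1,0],0],[[-10,1,0],0],[[-7,0.5,0],0],[[-4,0,0],0]])

```text
clock: 16.9
tool_pos: [0.4912, -0.0787, 0.0978]
orientation: [178.4, 1.3, 174.7]
force: [-0.1, -0.0, -1.1]
opening: 0.0237
```

```bash
python3 - <<'E'
from h import *
for n in('scene',): snap(n,n+'9')
o=ctrl.get_obs();print(o['tool_pos'],o['orientation'],o['clock'],o['force'],o['opening'])
crop('scene9',250,180,410,330,4.5)
E
```

```text
[ 0.49069557 -0.07873153  0.09777363] [178.42218106   1.24121321 174.66597094] 16.95 [-2.16581165 -0.43329921 -2.47114544] 0.023736591990695874
```

View pics/scene9_c250_180.png

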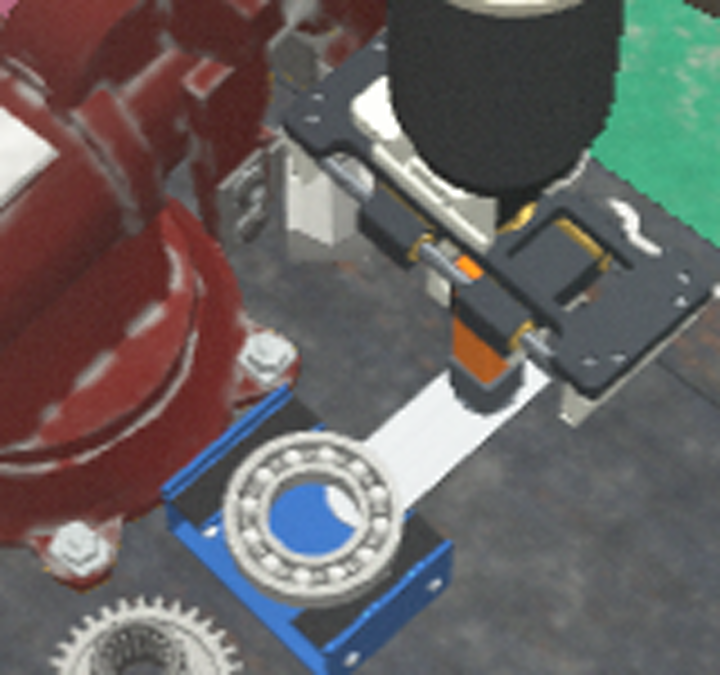

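move_arm(increments=[[[-3,0.5,0],0],[[-6,1,0],0],[[-8,1,0],0],[[-8,1,0],0],[[-7,1,0],0],[[-4,0,0],0],[[-2,0,0],0],[[0,0,0],0]])

```text
clock: 17.75
tool_pos: [0.4496, -0.0738, 0.0981]
orientation: [178.4, 1.3, 174.7]
force: [0.2, -0.3, -1.4]
opening: 0.0237
```

```bash
python3 - <<'E'
from h import *
for n in('scene',): snap(n,n+'10')
o=ctrl.get_obs();print(o['tool_pos'],o['orientation'],o['clock'],o['force'],o['opening'])
crop('scene10',250,180,410,330,4.5)
E
```

```text
[ 0.44989675 -0.07376272  0.09808131] [178.41220843   1.30283988 174.68369154] 17.8 [-0.16542987  0.36608326 -1.36226922] 0.02389440315752003
```

View pics/scene10_c250_180.png

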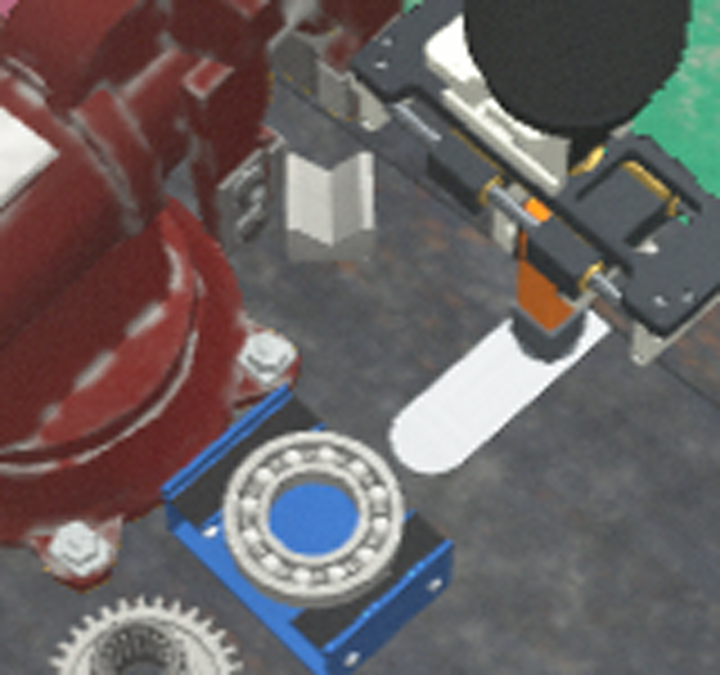

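move_arm(increments=[[[0,5,0],0],[[0,12,0],0],[[0,18,0],0],[[0,20,0],0],[[0,20,0],0],[[0,18,-2],0],[[0,10,-3],0],[[0,5,-3],0]])

```text
clock: 18.6
tool_pos: [0.4514, 0.0423, 0.0901]
orientation: [178.4, 1.4, 174.6]
force: [0.4, -0.5, -2.8]
opening: 0.024
```

move_arm(increments=[[[0,0,-3],0],[[0,0,-3],0],[[0,0,-3],0],[[0,0,-2],0],[[0,0,-2],0],[[0,0,-1],0],[[0,0,-1],0],[[0,0,0],0]])

```text
clock: 19.4
tool_pos: [0.4508, 0.0408, 0.0728]
orientation: [178.4, 1.3, 174.5]
force: [-0.0, -0.6, -1.4]
opening: 0.0239
```

move_arm(increments=[[[0,0,-1],0],[[0,0,-1],0],[[0,0,0],0],[[0,0,0],0],[[0,0,0],0],[[0,0,0],0],[[0,0,0],0],[[0,0,0],0]])

```text
clock: 20.2
tool_pos: [0.4511, 0.041, 0.0729]
orientation: [178.4, 1.4, 174.5]
force: [-0.3, 0.7, -1.6]
opening: 0.0233
```

move_arm(increments=[[[0,0,-2],0],[[0,0,-2],0],[[0,0,0],0],[[0,0,0],0],[[0,0,0],0],[[0,0,0],0],[[0,0,0],0],[[0,0,0],0]])

```text
clock: 21.0
tool_pos: [0.4514, 0.0413, 0.0723]
orientation: [178.4, 1.4, 174.6]
force: [-0.9, 0.8, 1.2]
opening: 0.0241
```

On the bench (force now positive). I'll open the gripper and rise.

move_arm(increments=[[[0,0,0],0],[[0,0,0],0],[[0,0,0],0],[[0,0,0],0],[[0,0,0],0],[[0,0,0],0],[[0,0,0],0],[[0,0,0],0]], jaw=1)

```text
clock: 21.8
tool_pos: [0.4523, 0.0416, 0.0727]
orientation: [178.4, 1.5, 174.7]
force: [0.8, 0.3, 0.5]
opening: 0.0823
```

```bash
python3 - <<'E'
from h import *
snap('wrist','wrist11')
o=ctrl.get_obs();print(o['tool_pos'],o['force'],o['opening'])
E
```

```text
[0.45229526 0.04156764 0.0727518 ] [-0.03991536 -0.75862213  0.59153576] 0.08503961836277031
```

View pics/wrist11.png

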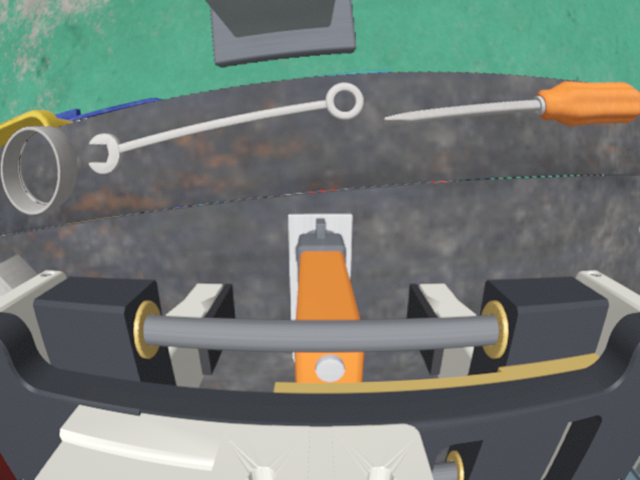

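Jaws are clear on both sides of the handle. Rising straight up.

move_arm(increments=[[[0,0,5],0],[[0,0,10],0],[[0,0,15],0],[[0,0,20],0],[[0,0,20],0],[[0,0,20],0],[[0,0,20],0],[[0,0,20],0]])

```text
clock: 22.65
tool_pos: [0.4502, 0.0403, 0.2106]
orientation: [178.5, 1.4, 174.7]
force: [0.4, -0.1, -0.2]
opening: 0.0878
```

move_arm(increments=[[[0,0,25],0],[[0,0,25],0],[[0,0,20],0],[[0,0,10],0],[[0,0,0],0],[[0,0,0],0],[[0,0,0],0],[[0,0,0],0]])

```text
clock: 23.45
tool_pos: [0.4488, 0.0395, 0.2991]
orientation: [178.3, 1.7, 174.7]
force: [-0.8, 0.8, -0.1]
opening: 0.0874
```

```bash
python3 - <<'E'
from h import *
for n in('scene','side'): snap(n,n+'12')
o=ctrl.get_obs();print(o['tool_pos'],o['force'],o['clock'])
crop('scene12',250,220,450,370,4); crop('side12',240,190,440,340,4)
E
```

```text
[0.44889562 0.03954188 0.2991549 ] [-0.74165877  0.15115906 -0.293779  ] 23.55
```

View pics/scene12_c250_220.png

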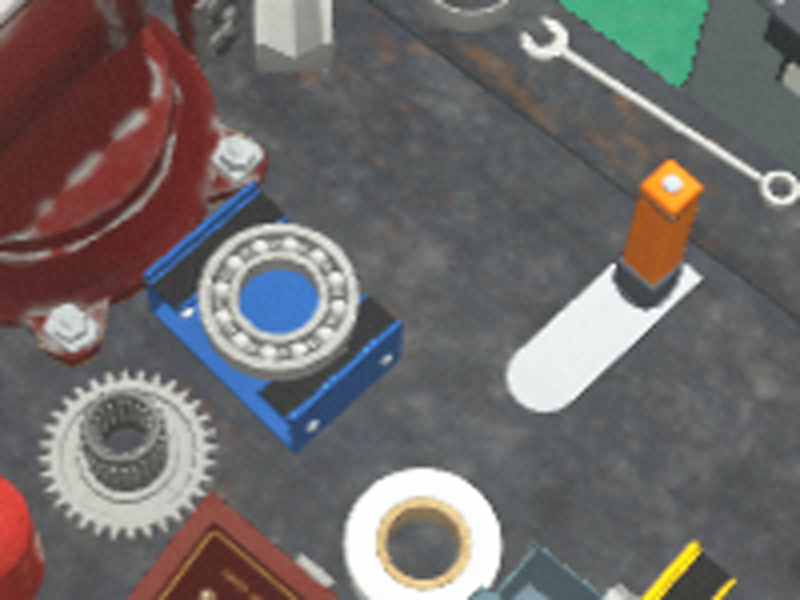

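View pics/side12_c240_190.png

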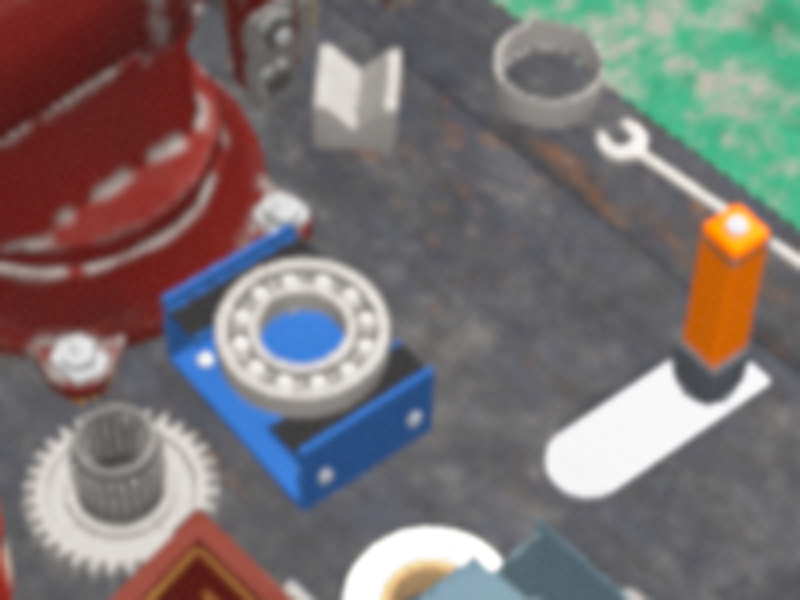

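The bearing lies flat across both blue rails, about 3 mm off centre. The lifter stands upright on the bench, well clear of it, and the gripper is free.

```bash
python3 -c "
from plant import ctrl
print(ctrl.close_job())"
```

```text
the job is handed in; nothing more can be done
None
```

The bearing is on the blue stand, the lifter is standing on the bench again, and I have handed the job in. The robot's clock read 23.6 s of the 67 s allowed, and handing in gave no verdict.

- **What I did:** I took the lifter by its handle, slid the blade under the bearing between the yellow rails and lifted it to about 84 mm. I carried it to the blue stand, lowered it onto the rails and drew the blade fully out. I then stood the lifter at about x 0.45, y 0.04 m and raised the open gripper clear.
- **Lift:** the wrist load rose by about 4 N as the bearing came off the yellow stand, which fits its 0.42 kg.
- **Bearing:** after lowering, its centre measured (0.604–0.605, −0.086 to −0.087) m against a stand middle of about (0.606, −0.089) m, so 2–4 mm off. The last pictures show it flat on both rails.
- **Lifter:** it stands upright about 0.13 m to the left of the stand's middle, with nothing touching it.
- **Disagreements:** the two fixed cameras differed by 2–5 mm in y, so I used the scene camera, which matched the arm's own position. The tool also tilted by about 2° during the fast approach moves. It changed by less than 1° after gripping, and the blade stayed close to level while carrying.

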